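Pack the capped sample containers in the transport carrier

TASK

Pack the sample carrier for transport: slide its retaining bar fully back, stand the three capped containers upright in the pockets that match them (the wide pot in the wide round pocket, the slim tube in the narrow round one, the square bottle in the square one), then slide the bar fully home over them. Leave the two open, uncapped containers standing where they are, and do not tip any container over.

Things in the scene. Friction and masses are not known exactly. Their poses are not given: they have to be found in the camera images.
- pot_mid (a point): Capped wide pot: amber round body with a white screw cap on top, 40 mm diameter, 58 mm tall overall (cap the top 16 mm, same width), about 70 g. It stands upright on the bench; this point is on its axis half-way up, z up.
- tube_mid (a point): Capped slim tube: amber round body with flat foot and a white cap, 24 mm diameter, 66 mm tall overall (cap the top 18 mm, same width), about 40 g. It stands upright on the bench; this point is on its axis half-way up, z up.
- bottle_mid (a point): Capped square bottle: amber body 34 mm square and 54 mm tall, with a round white cap of 26 mm diameter and 12 mm height on it; 66 mm tall overall, about 80 g; x and y are square to its sides. The straight sides reach from the bench to 54 mm up. It stands upright on the bench; this point is on its axis half-way up, z up.
- open_pot_mid (a point): Open pot without a cap (look-alike, not to be packed): amber, hollow, open mouth up, 40 mm diameter, 44 mm tall. It stands upright on the bench; this point is on its axis half-way up, z up.
- open_tube_mid (a point): Open slim tube without a cap (look-alike, not to be packed): amber, hollow, open mouth up, 24 mm diameter, 50 mm tall. It stands upright on the bench; this point is on its axis half-way up, z up.
- pocket_wide: Pocket with a wide round hole, 52 mm diameter. A white 62 mm square block (dark floor) in the fixed green carrier; 3 such, 64 mm apart in a row, in any order. Origin: centre of its underside, 4 mm above the bench; x the way the bar opens, y along the row, z up. Hole floor 4 mm and rim 24 mm above the origin.
- pocket_narrow: Pocket with a narrow round hole, 36 mm diameter. A white 62 mm square block (dark floor) in the fixed green carrier; 3 such, 64 mm apart in a row, in any order. Origin: centre of its underside, 4 mm above the bench; x the way the bar opens, y along the row, z up. Hole floor 4 mm and rim 24 mm above the origin.
- pocket_square: Pocket with a square hole, 46 mm by 46 mm, sides along its x and y. A white 62 mm square block (dark floor) in the fixed green carrier; 3 such, 64 mm apart in a row, in any order. Origin: centre of its underside, 4 mm above the bench; x the way the bar opens, y along the row, z up. Hole floor 4 mm and rim 24 mm above the origin.
- bar (a joint): How far the carrier's aluminium retaining bar is slid back, in m: 0 = home, right over the middle line of the row of pockets; 0.08 = fully back (against its stop), clear of the pockets on the side away from the robot. It slides along the pockets' +x, with about 1.5 N of friction, and stays where it is left.
- bar_tab (a point): Centre of the black grip tab amid the bar, 100 mm above the bench: 14 mm thick (x, the sliding way), 40 mm long (y, along the row), 20 mm high. The bar under it is 14 mm wide, 222 mm long, underside 82 mm above the bench (seated containers reach 74 mm), on a leg at each end, 106 mm from the middle, that runs in a channel 30 mm high.
Things that resemble listed ones, but are neither listed nor needed, are in the scene too. Leave any red look-alike of the part that bears tube_mid alone.

How it is judged:
By the outcome, as a careful person would: the job done as asked, in the order asked, and still so for the second after the job is handed in, with the robot touching nothing.
It also fails if it takes over 106 s, if anything falls off the work surface, if the arm or the gripper's body presses on something with over 40 N, if the wrist force passes 120 N, or if a joint passes its speed limit or range.

ROBOT

A 6-joint arm with a two-finger parallel gripper is mounted at the origin on the work surface. World frame = base frame: x ahead of the robot, y to its left, z up, the work surface at z = 0. Lengths are in m, angles in rad, forces in N, time in s.
With the tool pointing down it reaches from about 0.35 to 0.975 m from the base axis. Payload 4.9 kg.
Tool frame: the origin (TCP) lies on the mounting face of the last link; the fingertips stand 173 mm ahead of it and the grasp point (between the pads) lies 155 mm ahead of it (tcp_to_grasp is the distance from the TCP to the grasp point, in m); z points along the fingers, y is the line along which they close (so a half turn about z gives the same grasp; the last joint's range is limited). The gripper opens to 85 mm and grips with 20 to 120 N. Pads are 22 mm wide; open, the fingers measure 114 mm over their backs; the gripper's body (76 mm by 85 mm) begins 54 mm behind the grasp point. The pads swing forward as they close: fully open they stand 13 mm farther back than shut.
Start: joints at [-0.119, 0.053, 1.613, -0, 1.476, -0.119], TCP at [0.625, 0, 0.405] pointing down, gripper open.
Joint ranges: [-3.01, 3.01], [-1.01, 2.22], [0.06, 2.58], [-1.02, 4.17], [0.09, 2.62], [-3.14, 3.14]. Speed limits (rad/s): [2.57, 2.57, 3.14, 3.14, 3.14, 3.14].

INTERFACE

Orientations are given as a rotation vector (axis times angle).
In Python, from station import get_obs, get_image, calibration, finish_job, tcp_to_grasp gives the robot as it stands. The module is installed in compiled form; this text tells all that it offers.
- The arm moves only by the tool arm_command, never from a script. Its argument "plan" is a list that holds one entry, the list of rows, each a list of 6 numbers: the shift along the tool's x, y, z in cm, then the turn, a rotation vector about the tool's x, y, z in rad. A call has 1 to 12 rows; each row is the pose to reach, as a shift and turn from the pose commanded when the call began, along the tool's axes at that moment; what a row does not reach only later rows make up. A row lasts 1/12 s, in which the tool goes at most 41.7 mm and 7.16 degrees, less where a joint would pass 70% of its speed; a pose out of reach is approached as far as the arm can. A call with a gripper value outside its range is refused whole. "gripper" is the closure, from -1 (fully open) to 1 (shut), set as the call begins (left out, the last holds). The fingers move at their own pace and stop on an object; "force" is the grip in N (left out, the last holds). Time passes only in rows, so rows that repeat a pose let the fingers close. It gives the time, the measured TCP pose, the force, the opening and the grip force at its end, in the units of the state.
- get_obs(): the state, without advancing time (a new reading comes with each control period).
- get_image(name): name is "scene" or "side" or "wrist"; returns (picture, depth): 420x560x3 uint8, blue, green, red; 420x560 float32, m along the optical axis (not along the pixel's ray), 0 where there is no reading.
- calibration(name): a dict with "fx", "fy", "cx", "cy" (pixels), "pose" (4x4, takes a point from camera to world coordinates). Camera axes: x right, y up, looking along -z (the intrinsics and any distortion apply to the point x, -y, -z); pixel columns grow to the right and rows downward; lengths in m; the calibration is good to about 2 mm. A picture is of the moment at which its call begins: read the wrist's pose just before it. calibration takes no time and is no camera call; for the wrist camera it gives the pose at the moment of the call.
- finish_job(): hands the job in; it is judged then, once.
The state is a dict: "t": time; "q": joint angles; "dq": joint speeds; "effort": joint torques, N m; "tool_pos": TCP position; "tool_rot": TCP orientation; "contact_force": force on the tool from outside, world axes, zero at the start; "wrist_torque": the same for the moment, N m; "opening": finger opening in m; "grip_force": force on a finger pad.
Only numpy, scipy, OpenCV 4.12 (cv2) and the standard library are available. Lean on these libraries where they do the work, as an engineer would, in place of code of your own. Each camera call takes 0.05 s, during which the arm holds its last target. There are 200 camera calls.

## Working session

There is one attempt and no reset: what is moved stays moved. The work goes in short steps, Python scripts to look and compute and a tool call to move; the robot and the scene stay as the last step left them, time stands still between calls to the robot, and variables do not carry over. Pictures are saved under pics/ and viewed, at most 14 in all, crops included, and the job is handed in when it is done.

Besides the shell and the picture viewer there is one more tool, called after "Request:" as a command line: name --argument value ..., lists and objects as JSON in quotes. arm_command: Moves the arm, as the interface text tells. Its arguments: {"type":"object","properties":{"plan":{"type":"array"},"gripper":{"type":"number"},"force":{"type":"number"}},"required":["plan"]}

```bash
mkdir -p pics; ls; python3 - <<'E'
from station import *
import cv2,numpy as np
np.set_printoptions(precision=4,suppress=True)
o=get_obs();print(o,tcp_to_grasp)
for n in("scene","side","wrist"):
    c=calibration(n);im,d=get_image(n);cv2.imwrite(f"pics/{n}0.png",im);np.savez(f"{n}0.npz",im=im,d=d,**{k:np.array(v) for k,v in c.items()})
    print(n,c)
E
```

```text
pics
{'t': 0.0, 'q': array([-0.119 ,  0.0534,  1.6143,  0.    ,  1.476 , -0.119 ]), 'dq': array([ 0.0005, -0.0008,  0.0003, -0.0019,  0.0011,  0.001 ]), 'effort': array([  0.0003, -39.367 , -37.0176,  -0.0002,   0.0069,  -0.    ]), 'tool_pos': array([0.6247, 0.0001, 0.4035]), 'tool_rot': array([-2.2202, -2.2203,  0.002 ]), 'contact_force': array([ 0.5558, -0.6104,  0.8576]), 'wrist_torque': array([-0.0332,  0.0369, -0.0353]), 'grip_force': 0.0, 'opening': 0.08508495902219075} 0.1547
scene {'fx': 395.6138119270655, 'fy': 395.6138119270655, 'cx': 284.960836314597, 'cy': 205.8144172407352, 'pose': array([[-0.4188, -0.6685,  0.6145,  1.0153],
       [ 0.908 , -0.3137,  0.2776,  0.1821],
       [ 0.0072,  0.6743,  0.7385,  0.64  ],
       [ 0.    ,  0.    ,  0.    ,  1.    ]])}
side {'fx': 525.9570067244574, 'fy': 525.9570067244574, 'cx': 267.1997247921578, 'cy': 219.46577073856616, 'pose': array([[ 0.9445,  0.2252, -0.2393,  0.2884],
       [-0.3285,  0.6565, -0.679 , -0.7084],
       [ 0.0042,  0.7199,  0.6941,  0.7858],
       [ 0.    ,  0.    ,  0.    ,  1.    ]])}
wrist {'fx': 371.48879254714643, 'fy': 371.48879254714643, 'cx': 281.23444014103694, 'cy': 204.45324687056132, 'pose': array([[ 1.    , -0.0007,  0.0028,  0.6251],
       [-0.0001,  0.9631,  0.2693,  0.0694],
       [-0.0029, -0.2693,  0.9631,  0.3722],
       [ 0.    ,  0.    ,  0.    ,  1.    ]])}
```

View pics/scene0.png

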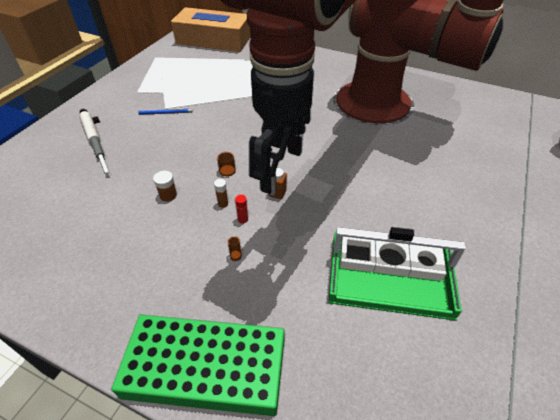

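View pics/side0.png

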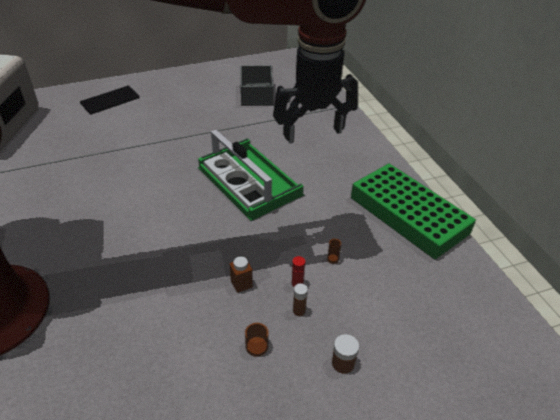

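Scene view: candidates are the capped pot (165,186), open pot (227,163), capped tube (221,193), red tube look-alike (241,208), open tube (235,249) and square bottle (279,183). The carrier tab is at (401,234), and its pockets run square, wide, narrow from left to right. The green rack at (200,360) is a decoy. In the side view, the pot is at (345,353), tube (300,300), red (298,271), bottle (241,273), open pot (257,338), open tube (334,250) and tab (240,149).

```bash
cat > h.py <<'E'
import numpy as np,cv2
np.set_printoptions(precision=4,suppress=True)
def ray(c,uv):
    uv=np.atleast_2d(uv).astype(float);P=np.asarray(c["pose"])
    d=np.c_[(uv[:,0]-c["cx"])/c["fx"],-(uv[:,1]-c["cy"])/c["fy"],-np.ones(len(uv))]
    return P[:3,3],d@P[:3,:3].T
def onz(c,uv,z):
    o,d=ray(c,uv); return o+d*((z-o[2])/d[:,2])[:,None]
def cloud(c,dep):
    v,u=np.mgrid[:dep.shape[0],:dep.shape[1]]
    o,d=ray(c,np.c_[u.ravel(),v.ravel()]); w=o+d*dep.ravel()[:,None]
    w[dep.ravel()==0]=np.nan
    return w.reshape(dep.shape+(3,))
E
python3 - <<'E'
from h import *
seeds={"scene":dict(pot=(165,186),opot=(227,163),tube=(221,193),red=(241,208),otube=(235,249),bottle=(279,183)),
"side":dict(pot=(345,353),tube=(300,300),red=(298,271),bottle=(241,273),opot=(257,338),otube=(334,250))}
for n in seeds:
    c=dict(np.load(n+"0.npz"));w=cloud(c,c["d"]);im=c["im"].astype(int)
    print(n,"bench z",np.nanmedian(w[...,2]))
    for k,(u,v) in seeds[n].items():
        s=np.s_[v-28:v+28,u-20:u+20];p=w[s];b=im[s]
        sat=b.max(2)-b.min(2)
        m=(p[...,2]>.008)&(p[...,2]<.09)
        lab=cv2.connectedComponents(m.astype(np.uint8))[1];m=lab==lab[28,20]
        q=p[m];zt=np.nanpercentile(q[:,2],98);t=m&(p[...,2]>zt-.005)
        vv,uu=np.nonzero(t);pp=onz(c,np.c_[uu+u-20,vv+v-28],{'pot':.058,'opot':.044,'tube':.066,'red':.066,'otube':.05,'bottle':.066}[k])[:,:2]
        (cx,cy),r=cv2.minEnclosingCircle(pp.astype(np.float32))
        print(k,"n",m.sum(),"ztop",round(zt,4),"circ",round(cx,4),round(cy,4),"r",round(r,4),"mean",pp.mean(0))
    # tab: black, z>.09 ; carrier whites
    z=w[...,2];mx=im.max(2)
    u,v={"scene":(401,234),"side":(240,149)}[n];s=np.s_[v-12:v+12,u-20:u+20]
    t=(mx[s]<60)&(z[s]>.085)&(z[s]<.125);q=w[s][t];print("tab",t.sum(),q.mean(0),q.min(0),q.max(0))
E
```

```text
scene bench z 0.0001159299440487982
pot n 487 ztop 0.0595 circ 0.5652 -0.3077 r 0.021 mean [ 0.5664 -0.3086]
opot n 347 ztop 0.0451 circ 0.4397 -0.2294 r 0.0216 mean [ 0.4399 -0.2305]
tube n 280 ztop 0.0675 circ 0.5364 -0.1843 r 0.0134 mean [ 0.5368 -0.1847]
red n 289 ztop 0.0668 circ 0.5577 -0.1233 r 0.0134 mean [ 0.5577 -0.1233]
otube n 262 ztop 0.0509 circ 0.6468 -0.09 r 0.0134 mean [ 0.6465 -0.0902]
bottle n 267 ztop 0.0667 circ 0.4571 -0.0883 r 0.0145 mean [ 0.4552 -0.0867]
tab 264 [0.5441 0.1897 0.1042] [0.5316 0.1707 0.0905] [0.5524 0.2089 0.1118]
side bench z -0.0008398347386822658
pot n 789 ztop 0.0597 circ 0.5639 -0.3105 r 0.0206 mean [ 0.5643 -0.3106]
tube n 518 ztop 0.0669 circ 0.5345 -0.1875 r 0.0129 mean [ 0.5344 -0.1873]
red n 526 ztop 0.0675 circ 0.5446 -0.1569 r 0.0451 mean [ 0.5441 -0.1588]
bottle n 607 ztop 0.0671 circ 0.4539 -0.0942 r 0.014 mean [ 0.4541 -0.0935]
opot n 1654 ztop 0.0054 circ 0.4332 -0.2385 r 0.0617 mean [ 0.4349 -0.2434]
otube n 256 ztop 0.0506 circ 0.6434 -0.0924 r 0.0133 mean [ 0.6434 -0.093 ]
tab 148 [0.5379 0.1838 0.1041] [0.5284 0.165  0.0885] [0.5505 0.2085 0.1118]
```

View pics/wrist0.png

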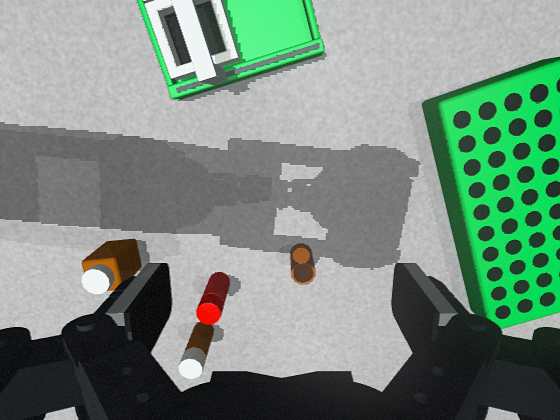

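Wrist view: bottle cap (96,280), red tube (212,300), tube cap (190,368), open tube (302,262); the carrier at the top is yawed about 17°. Next, the carrier pose and the yaw of the bottle.

```bash
python3 - <<'E'
from h import *
for n in("scene","side"):
    c=dict(np.load(n+"0.npz"));w=cloud(c,c["d"]);hsv=cv2.cvtColor(c["im"],cv2.COLOR_BGR2HSV)
    near=np.hypot(w[...,0]-.56,w[...,1]-.18)<.17
    bar=near&(w[...,2]>.084)&(w[...,2]<.096)&(hsv[...,1]<60)&(hsv[...,2]>110)
    p=w[bar][:,:2].astype(np.float32);r=cv2.minAreaRect(p);vx,vy,*_=cv2.fitLine(p,cv2.DIST_HUBER,0,.01,.01).ravel()
    print(n,"bar",len(p),r,"mean",p.mean(0),"line deg",np.degrees(np.arctan2(-vx,vy))%180)
    wh=near&(w[...,2]>.02)&(w[...,2]<.034)&(hsv[...,1]<60)&(hsv[...,2]>110)
    wh=cv2.morphologyEx(wh.astype(np.uint8),cv2.MORPH_OPEN,np.ones((2,2)))>0
    vv,uu=np.nonzero(wh);p=onz(c,np.c_[uu,vv],.028)[:,:2].astype(np.float32)
    print("white",len(p),cv2.minAreaRect(p))
    g=near&(hsv[...,0]>45)&(hsv[...,0]<75)&(hsv[...,1]>120)
    print("green",cv2.minAreaRect(w[g][:,:2].astype(np.float32)))
c=dict(np.load("wrist0.npz"))
for k,uv,z in(("bcap",(96,280),.066),("tcap",(191,368),.066),("otube",(302,254),.05)):print(k,onz(c,uv,z))
w=cloud(c,c["d"]);s=np.s_[225:300,75:150];p=w[s];m=(p[...,2]>.049)&(p[...,2]<.0565);q=p[m][:,:2].astype(np.float32)
print("bottle shoulder",len(q),cv2.minAreaRect(q))
E
```

```text
scene bar 761 ((0.539783775806427, 0.1890585571527481), (0.017177343368530273, 0.22244009375572205), 16.51799774169922) mean [0.5407 0.19  ] line deg 16.537247
white 1677 ((0.5364029407501221, 0.18923336267471313), (0.06327816843986511, 0.18987688422203064), 16.383827209472656)
green ((0.5771251320838928, 0.16834744811058044), (0.14101485908031464, 0.30716341733932495), 13.781343460083008)
side bar 321 ((0.5389552712440491, 0.18922093510627747), (0.015322189778089523, 0.22520853579044342), 16.192319869995117) mean [0.5413 0.18  ] line deg 16.449097
white 753 ((0.5296868681907654, 0.1816253513097763), (0.0634147971868515, 0.19065265357494354), 16.406251907348633)
green ((0.5611205101013184, 0.192487895488739), (0.14582021534442902, 0.2243179976940155), 16.58586883544922)
bcap [[ 0.4558 -0.0876  0.066 ]]
tcap [[ 0.536  -0.1822  0.066 ]]
otube [[ 0.6436 -0.0688  0.05  ]]
bottle shoulder 551 ((0.45516079664230347, -0.08886469155550003), (0.0342346653342247, 0.03358704224228859), 5.9574456214904785)
```

Carrier: centre about (0.540, 0.189), yaw 16.4°. Bottle: (0.455, -0.089), yaw 6°. I'll move above the tab, aligned with it, and check from there.

Request:
arm_command --plan '[[[18.9,-8.5,6.0,0,0,-0.287],[18.9,-8.5,6.0,0,0,-0.287],[18.9,-8.5,6.0,0,0,-0.287],[18.9,-8.5,6.0,0,0,-0.287],[18.9,-8.5,6.0,0,0,-0.287],[18.9,-8.5,6.0,0,0,-0.287],[18.9,-8.5,6.0,0,0,-0.287],[18.9,-8.5,6.0,0,0,-0.287],[18.9,-8.5,6.0,0,0,-0.287]]]' --gripper -1 --force 40

```text
t: 0.9
tool_pos: [0.5407, 0.1881, 0.3455]
tool_rot: [1.881, 2.514, 0.001]
contact_force: [1.0, 0.8, 0.1]
opening: 0.0856
grip_force: 0.0
```

```bash
cat >> h.py <<'E'
from scipy.spatial.transform import Rotation as Ro
from station import get_obs,get_image,calibration,tcp_to_grasp
def snap(n,name):
    c=calibration(n);im,d=get_image(n);cv2.imwrite(f"pics/{name}.png",im);return c,im,cloud(c,d)
def go(p,zg,yaw=None):
    "print tool-frame shift (cm) and turn to bring grasp point to p (xy), height zg; yaw: world deg of closing axis"
    o=get_obs();R=Ro.from_rotvec(o["tool_rot"]);y=R.as_matrix()[:,1];cy=np.degrees(np.arctan2(y[1],y[0]))
    t=np.array([p[0],p[1],zg+tcp_to_grasp]);s=R.inv().apply(t-o["tool_pos"])*100
    a=0 if yaw is None else (yaw-cy+90)%180-90
    print("t",round(o["t"],2),"tcp",o["tool_pos"],"closing yaw",round(cy,2),"tilt z",R.as_matrix()[:,2],"shift cm",s.round(2),"turn z",round(-np.radians(a),3),"open",round(o["opening"],4),"F",o["contact_force"].round(1))
E
python3 - <<'E'
from h import *
c,im,w=snap("wrist","w1");hsv=cv2.cvtColor(im,cv2.COLOR_BGR2HSV)
m=(w[...,2]>.106)&(w[...,2]<.114);q=w[m][:,:2].astype(np.float32);print("tab",len(q),cv2.minAreaRect(q))
wh=(w[...,2]>.02)&(w[...,2]<.034)&(hsv[...,1]<60)&(hsv[...,2]>90)
q=w[wh][:,:2].astype(np.float32);print("white",len(q),cv2.minAreaRect(q))
go((.540,.189),.103,16.4)
E
```

```text
tab 1567 ((0.5393171906471252, 0.19158998131752014), (0.013706492260098457, 0.04001257196068764), 16.676044464111328)
white 9633 ((0.5631116628646851, 0.19599555432796478), (0.14094486832618713, 0.21967895328998566), 16.493486404418945)
t 0.95 tcp [0.5409 0.1878 0.3455] closing yaw 16.34 tilt z [ 0.0014 -0.0001 -1.    ] shift cm [ 0.14 -0.06  8.78] turn z -0.001 open 0.0851 F [ 0.6  0.2 -0.5]
```

View pics/w1.png

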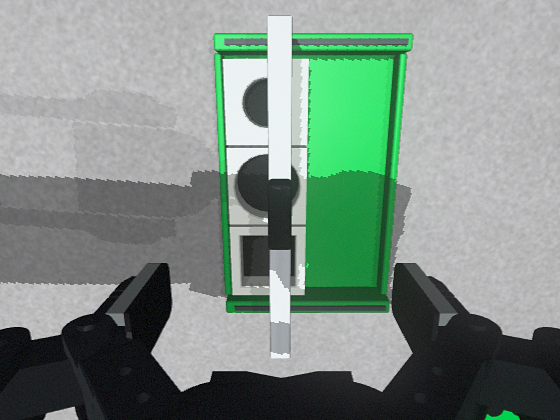

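The tab is centred between the fingers at (279,215). The pockets run square (270,255), wide (268,185), narrow (265,102). Descending onto the tab and gripping it.

Request:
arm_command --plan '[[[0.3,-0.2,3.0,0,0,0],[0.3,-0.2,6.0,0,0,0],[0.3,-0.2,8.0,0,0,0],[0.3,-0.2,8.7,0,0,0],[0.3,-0.2,8.7,0,0,0]]]'

```text
t: 1.37
tool_pos: [0.5371, 0.19, 0.2557]
tool_rot: [-1.882, -2.513, 0.005]
contact_force: [0.5, 0.7, -0.2]
opening: 0.0852
grip_force: 0.0
```

Request:
arm_command --plan '[[[0,0,0,0,0,0],[0,0,0,0,0,0],[0,0,0,0,0,0],[0,0,0,0,0,0],[0,0,0,0,0,0],[0,0,0,0,0,0],[0,0,0,0,0,0],[0,0,0,0,0,0]]]' --gripper 1 --force 40

```text
t: 2.03
tool_pos: [0.5375, 0.1915, 0.2586]
tool_rot: [1.88, 2.516, 0.002]
contact_force: [0.1, 0.7, 4.4]
opening: 0.0134
grip_force: 42.8
```

Request:
arm_command --plan '[[[0,1,0,0,0,0],[0,2,0,0,0,0],[0,3,0,0,0,0],[0,4,0,0,0,0],[0,5,0,0,0,0],[0,6,0,0,0,0],[0,7,0,0,0,0],[0,7.5,0,0,0,0],[0,8.0,0,0,0,0],[0,8.3,0,0,0,0],[0,8.3,0,0,0,0],[0,8.3,0,0,0,0]]]'

```text
t: 3.03
tool_pos: [0.6113, 0.2134, 0.2582]
tool_rot: [-1.868, -2.502, 0.042]
contact_force: [-46.5, -16.6, 35.6]
opening: 0.0133
grip_force: 57.8
```

Reached the stop (about 49 N reaction). I'll ease off, open, rise and verify.

Request:
arm_command --plan '[[[0,-0.3,0,0,0,0],[0,-0.4,0,0,0,0],[0,-0.4,0,0,0,0]]]'

```text
t: 3.28
tool_pos: [0.6092, 0.2127, 0.2583]
tool_rot: [-1.873, -2.507, 0.027]
contact_force: [-31.5, -10.3, 24.3]
opening: 0.0133
grip_force: 49.0
```

Request:
arm_command --plan '[[[0,0,0,0,0,0],[0,0,0,0,0,0],[0,0,0,0,0,0],[0,0,-0.1,0,0,0],[0,0,-3,0,0,0],[0,0,-6,0,0,0],[0,-4,-9,0,0,0],[0,-8,-10,0,0,0],[0,-8,-10,0,0,0],[0,-8,-10,0,0,0]]]' --gripper -1

```text
t: 4.12
tool_pos: [0.5351, 0.1909, 0.3589]
tool_rot: [1.88, 2.515, 0.003]
contact_force: [0.6, 0.5, -0.7]
opening: 0.0855
grip_force: 0.0
```

```bash
python3 - <<'E'
from h import *
c,im,w=snap("wrist","w2");hsv=cv2.cvtColor(im,cv2.COLOR_BGR2HSV)
m=(w[...,2]>.106)&(w[...,2]<.114);q=w[m][:,:2].astype(np.float32);print("tab",len(q),cv2.minAreaRect(q))
wh=((w[...,2]>.0)&(w[...,2]<.034)&(hsv[...,1]<60)&(hsv[...,2]>70)).astype(np.uint8)
# dark holes: low value pixels bordered by block area
x=np.array([np.cos(np.radians(16.5)),np.sin(np.radians(16.5))]);y=np.array([-x[1],x[0]])
blk=(w[...,2]>.024)&(w[...,2]<.032)&(hsv[...,1]<60);q=w[blk][:,:2]
u=q@x;v=q@y;k=(abs(v-np.median(v))<.094)&(abs(u-np.median(u))<.045)
r=cv2.minAreaRect(q[k].astype(np.float32));print("blocks",k.sum(),r)
hole=(w[...,2]>.002)&(w[...,2]<.016)&(hsv[...,1]<80)&(hsv[...,2]<90)
n,l,st,ce=cv2.connectedComponentsWithStats(hole.astype(np.uint8))
for i in range(1,n):
    if st[i,4]>150: print(st[i],ce[i],cv2.minAreaRect(w[l==i][:,:2].astype(np.float32)))
go((.54,.189),.2,16.5)
E
```

```text
tab 1417 ((0.6061661243438721, 0.21130989491939545), (0.014445246197283268, 0.039810020476579666), 16.77793312072754)
blocks 9012 ((0.5308192372322083, 0.21370556950569153), (0.07867659628391266, 0.16758611798286438), 16.341873168945312)
[ 251   86   43   44 1484] [272.2716 107.6523] ((0.5109809637069702, 0.24976195394992828), (0.035001106560230255, 0.03480680659413338), 17.342199325561523)
[ 243  158   60   54 2495] [272.6353 184.4922] ((0.5296638607978821, 0.18692831695079803), (0.04975670203566551, 0.04937605932354927), 47.45989990234375)
[ 248  235   51   40 1957] [273.0077 253.9075] ((0.5485631823539734, 0.12385180592536926), (0.046016156673431396, 0.04012278839945793), 16.559295654296875)
t 4.17 tcp [0.5361 0.191  0.3581] closing yaw 16.44 tilt z [ 0.0017  0.0004 -1.    ] shift cm [-0.31  0.32  0.34] turn z -0.001 open 0.0856 F [-0.1  1.1 -0.3]
```

View pics/w2.png

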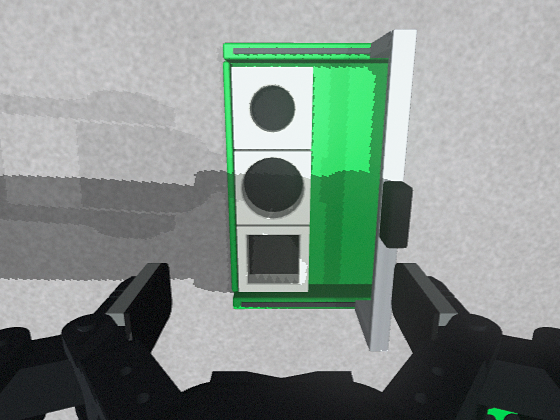

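The bar moved 70 mm. The tab now sits 80 mm beyond the wide hole (272,185), so the bar started 10 mm open and is now fully back. Pocket centres: narrow (0.511, 0.250), wide (0.5295, 0.188), square (0.5475, 0.127). The capped tube comes first: go above it and check with a close crop.

Request:
arm_command --plan '[[[-36,-10.7,1.5,0,0,0],[-36,-10.7,1.5,0,0,0],[-36,-10.7,1.5,0,0,0],[-36,-10.7,1.5,0,0,0],[-36,-10.7,1.5,0,0,0],[-36,-10.7,1.5,0,0,0],[-36,-10.7,1.5,0,0,0],[-36,-10.7,1.5,0,0,0],[-36,-10.7,1.5,0,0,0],[-36,-10.7,1.5,0,0,0],[-36,-10.7,1.5,0,0,0],[-36,-10.7,1.5,0,0,0]]]'

```text
t: 5.17
tool_pos: [0.5362, -0.1848, 0.3415]
tool_rot: [-1.881, -2.514, -0.0]
contact_force: [0.1, 0.0, -1.1]
opening: 0.0857
grip_force: 0.0
```

```bash
cat >> h.py <<'E'
def tops(w,lo,hi,near,rad=.05):
    m=((w[...,2]>lo)&(w[...,2]<hi)&(np.hypot(w[...,0]-near[0],w[...,1]-near[1])<rad)).astype(np.uint8)
    n,l,st,ce=cv2.connectedComponentsWithStats(m)
    for i in range(1,n):
        if st[i,4]>60:
            q=w[l==i][:,:2].astype(np.float32);print("px",ce[i].round(0),st[i,4],"circle",cv2.minEnclosingCircle(q),"rect",cv2.minAreaRect(q))
E
python3 - <<'E'
from h import *
c,im,w=snap("wrist","w3");cv2.imwrite("pics/w3c.png",im[120:380,120:440])
tops(w,.060,.072,(.5355,-.185))
go((.5355,-.185),.045,16.4)
E
```

```text
px [280. 203.] 921 circle ((0.5349509119987488, -0.18343210220336914), 0.012136545032262802) rect ((0.534905731678009, -0.18321539461612701), (0.023082593455910683, 0.02302863448858261), 23.748821258544922)
t 5.22 tcp [ 0.5361 -0.184   0.3418] closing yaw 16.48 tilt z [-0.0012  0.0011 -1.    ] shift cm [-0.1  -0.08 14.21] turn z 0.001 open 0.0855 F [-0.3  0.2 -0. ]
```

View pics/w3c.png

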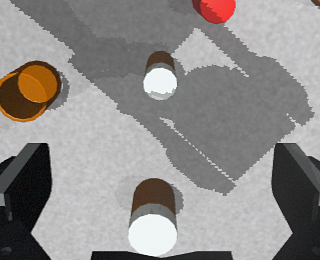

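The crop shows the white-capped amber tube at (160,82) between the fingers. The red look-alike at (218,8), open pot at (30,90) and capped pot at (153,230) are all well off the fingers. Descending and gripping.

Request:
arm_command --plan '[[[0.1,-0.1,4,0,0,0],[0.1,-0.1,8,0,0,0],[0.1,-0.1,11,0,0,0],[0.1,-0.1,13,0,0,0],[0.1,-0.1,14.2,0,0,0],[0.1,-0.1,14.2,0,0,0],[0.1,-0.1,14.2,0,0,0]]]'

```text
t: 5.8
tool_pos: [0.5348, -0.183, 0.2009]
tool_rot: [-1.879, -2.518, -0.0]
contact_force: [-0.2, -0.0, 0.0]
opening: 0.0856
grip_force: 0.0
```

Request:
arm_command --plan '[[[0,0,0,0,0,0],[0,0,0,0,0,0],[0,0,0,0,0,0],[0,0,0,0,0,0],[0,0,0,0,0,0],[0,0,0,0,0,0],[0,0,0,0,0,0],[0,0,0,0,0,0]]]' --gripper 1 --force 30

```text
t: 6.47
tool_pos: [0.5346, -0.1841, 0.2015]
tool_rot: [1.881, 2.515, 0.0]
contact_force: [-0.5, 1.1, 6.1]
opening: 0.0231
grip_force: 29.3
```

Request:
arm_command --plan '[[[0,0,-2,0,0,0],[0,0,-5,0,0,0],[0,0,-9,0,0,0],[0,0,-12,0,0,0],[0,0,-12,0,0,0],[0,0,-12,0,0,0]]]'

```text
t: 6.97
tool_pos: [0.5349, -0.1842, 0.3231]
tool_rot: [1.878, 2.512, 0.002]
contact_force: [-0.5, 0.5, -1.6]
opening: 0.0234
grip_force: 29.5
```

```bash
python3 - <<'E'
from h import *
go((.511,.250),.165,16.4)
E
```

```text
t 6.97 tcp [ 0.5349 -0.1842  0.3231] closing yaw 16.44 tilt z [ 0.0045 -0.0022 -1.    ] shift cm [42.32 10.    0.24] turn z 0.001 open 0.0234 F [-0.5  0.5 -1.6]
```

Request:
arm_command --plan '[[[3,0.7,0,0,0,0],[7,1.7,0,0,0,0],[11,2.6,0,0,0,0],[15,3.5,0,0,0,0],[19,4.5,0,0,0,0],[23,5.4,0,0,0,0],[27,6.4,0,0,0,0],[31,7.3,0,0,0,0],[35,8.3,0,0,0,0],[38,9.0,0,0,0,0],[41,9.7,0,0,0,0],[42.3,10,0,0,0,0]]]'

```text
t: 7.97
tool_pos: [0.509, 0.253, 0.3179]
tool_rot: [-1.875, -2.517, 0.005]
contact_force: [-0.8, -0.0, -1.2]
opening: 0.023
grip_force: 29.5
```

Request:
arm_command --plan '[[[0,0,0,0,0,0],[0,0,0,0,0,0]]]'

```text
t: 8.13
tool_pos: [0.51, 0.2501, 0.3188]
tool_rot: [-1.879, -2.516, 0.005]
contact_force: [-0.4, -0.7, -1.1]
opening: 0.0233
grip_force: 29.5
```

```bash
python3 - <<'E'
from h import *
c,im,w=snap("wrist","w4")
tops(w,.024,.032,(.511,.25),.08)
go((.511,.250),.055,16.4)
E
```

```text
px [306. 142.] 2600 circle ((0.5160297155380249, 0.2943153381347656), 0.053946759551763535) rect ((0.5157457590103149, 0.2950262725353241), (0.10749758780002594, 0.012093430384993553), 16.099645614624023)
px [285. 196.] 4913 circle ((0.512923002243042, 0.24618412554264069), 0.0463302917778492) rect ((0.5136724710464478, 0.24270278215408325), (0.06208684295415878, 0.0771728977560997), 16.19093894958496)
px [251. 246.] 121 circle ((0.4979338049888611, 0.20580022037029266), 0.00740183936432004) rect ((0.4972843527793884, 0.20607222616672516), (0.010583367198705673, 0.011903634294867516), 6.647971153259277)
t 8.18 tcp [0.5102 0.2494 0.3191] closing yaw 16.43 tilt z [-0.0023 -0.0015 -1.    ] shift cm [ 0.05  0.12 10.94] turn z 0.001 open 0.0229 F [ 0.5  0.7 -0. ]
```

View pics/w4.png

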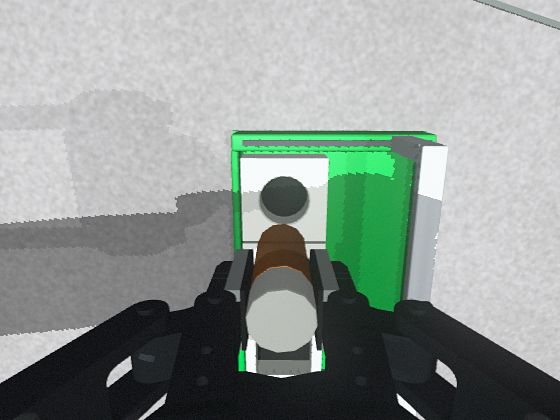

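The tube hangs upright above the narrow pocket at (284,197), and the block centreline agrees within 1 mm. Lowering it.

Request:
arm_command --plan '[[[0.1,0.1,3,0,0,0],[0.1,0.1,5.5,0,0,0],[0.1,0.1,7,0,0,0],[0.1,0.1,8,0,0,0],[0.1,0.1,9,0,0,0],[0.1,0.1,10,0,0,0],[0.1,0.1,10.5,0,0,0],[0.1,0.1,10.8,0,0,0],[0.1,0.1,10.8,0,0,0]]]'

```text
t: 8.93
tool_pos: [0.5112, 0.2513, 0.2125]
tool_rot: [-1.881, -2.516, 0.0]
contact_force: [-0.2, 0.4, -1.1]
opening: 0.0235
grip_force: 29.5
```

```bash
python3 - <<'E'
from h import *
go((.511,.250),.055,16.4)
E
```

```text
t 8.93 tcp [0.5112 0.2513 0.2125] closing yaw 16.44 tilt z [-0.0002 -0.0001 -1.    ] shift cm [-0.12 -0.06  0.28] turn z 0.001 open 0.0235 F [-0.2  0.4 -1.1]
```

Request:
arm_command --plan '[[[0,0,0.1,0,0,0],[0,0,0.2,0,0,0],[0,0,0.3,0,0,0],[0,0,0.3,0,0,0]]]'

```text
t: 9.27
tool_pos: [0.5112, 0.2515, 0.21]
tool_rot: [1.881, 2.516, 0.001]
contact_force: [-0.3, -0.2, 0.3]
opening: 0.0232
grip_force: 29.5
```

Request:
arm_command --plan '[[[0,0,0,0,0,0],[0,0,0,0,0,0],[0,0,0,0,0,0],[0,0,0,0,0,0],[0,0,-2,0,0,0],[0,0,-5,0,0,0],[0,0,-9,0,0,0],[0,0,-13,0,0,0],[0,0,-13,0,0,0],[0,0,-13,0,0,0]]]' --gripper -1

```text
t: 10.1
tool_pos: [0.5121, 0.2517, 0.344]
tool_rot: [1.878, 2.513, 0.01]
contact_force: [-0.2, -0.4, 0.5]
opening: 0.0855
grip_force: 0.0
```

```bash
python3 - <<'E'
from h import *
c,im,w=snap("wrist","w5")
tops(w,.068,.08,(.511,.25),.06)
go((.5645,-.309),.18,16.4)
E
```

```text
px [277. 206.] 952 circle ((0.5116050839424133, 0.2523677945137024), 0.012017467990517616) rect ((0.5115030407905579, 0.2525709569454193), (0.023125041276216507, 0.0230695940554142), 57.94501876831055)
t 10.15 tcp [0.5114 0.2515 0.341 ] closing yaw 16.45 tilt z [ 0.0025  0.0008 -1.    ] shift cm [-55.26 -10.77   0.6 ] turn z 0.001 open 0.0855 F [-0.6 -0.9 -1.2]
```

The tube stands in its pocket with its top at 74 mm. Next, the pot.

Request:
arm_command --plan '[[[-4,-0.8,0,0,0,0],[-8,-1.6,0,0,0,0],[-12,-2.3,0,0,0,0],[-16,-3.1,0,0,0,0],[-20,-3.9,0,0,0,0],[-24,-4.7,0,0,0,0],[-28,-5.5,0,0,0,0],[-32,-6.2,0,0,0,0],[-36,-7.0,0,0,0,0],[-40,-7.8,0,0,0,0],[-44,-8.6,0,0,0,0],[-48,-9.4,0,0,0,0]]]'

```text
t: 11.15
tool_pos: [0.556, -0.2373, 0.3368]
tool_rot: [-1.879, -2.512, 0.001]
contact_force: [1.0, 0.4, 0.6]
opening: 0.0852
grip_force: 0.0
```

Request:
arm_command --plan '[[[-4,-0.7,0.5,0,0,0],[-7,-1.4,0.5,0,0,0],[-7.3,-1.4,0.5,0,0,0],[-7.3,-1.4,0.5,0,0,0]]]'

```text
t: 11.48
tool_pos: [0.5634, -0.3111, 0.3317]
tool_rot: [-1.882, -2.51, -0.0]
contact_force: [-0.4, 0.1, -0.7]
opening: 0.0849
grip_force: 0.0
```

```bash
python3 - <<'E'
from h import *
c,im,w=snap("wrist","w6")
tops(w,.052,.064,(.5645,-.309),.05)
go((.5645,-.309),.042,16.4)
E
```

```text
px [285. 202.] 2584 circle ((0.5647299289703369, -0.3075260519981384), 0.020098412409424782) rect ((0.5649484992027283, -0.3072027564048767), (0.039014630019664764, 0.03904125094413757), 30.15545654296875)
t 11.53 tcp [ 0.5635 -0.3097  0.3322] closing yaw 16.37 tilt z [-0.0033  0.0029 -1.    ] shift cm [-0.01  0.14 13.55] turn z -0.001 open 0.0857 F [-0.4 -0.2 -0. ]
```

Request:
arm_command --plan '[[[0.1,0.2,4,0,0,0],[0.1,0.2,8,0,0,0],[0.1,0.2,11,0,0,0],[0.1,0.2,13,0,0,0],[0.1,0.2,13.5,0,0,0],[0.1,0.2,13.5,0,0,0],[0.1,0.2,13.5,0,0,0]]]'

```text
t: 12.12
tool_pos: [0.5662, -0.3072, 0.2005]
tool_rot: [1.879, 2.517, 0.0]
contact_force: [0.5, 0.0, 1.3]
opening: 0.0854
grip_force: 0.0
```

Request:
arm_command --plan '[[[0,0,0,0,0,0],[0,0,0,0,0,0],[0,0,0,0,0,0],[0,0,0,0,0,0],[0,0,0,0,0,0],[0,0,0,0,0,0],[0,0,0,0,0,0]]]' --gripper 1 --force 30

```text
t: 12.7
tool_pos: [0.5662, -0.3085, 0.2012]
tool_rot: [1.88, 2.515, -0.0]
contact_force: [-1.0, 0.2, 6.7]
opening: 0.0395
grip_force: 29.9
```

Request:
arm_command --plan '[[[0,0,-2,0,0,0],[0,0,-5,0,0,0],[0,0,-9,0,0,0],[0,0,-12,0,0,0],[0,0,-13,0,0,0],[0,0,-13,0,0,0]]]'

```text
t: 13.2
tool_pos: [0.5666, -0.3086, 0.334]
tool_rot: [1.877, 2.51, 0.0]
contact_force: [0.3, 0.4, -0.8]
opening: 0.0391
grip_force: 30.4
```

```bash
python3 - <<'E'
from h import *
go((.5295,.1885),.175,16.4)
E
```

```text
t 13.2 tcp [ 0.5666 -0.3086  0.334 ] closing yaw 16.44 tilt z [ 0.0061 -0.0042 -1.    ] shift cm [48.73 10.52  0.19] turn z 0.001 open 0.0391 F [ 0.3  0.4 -0.8]
```

Request:
arm_command --plan '[[[3,0.6,0,0,0,0],[7,1.5,0,0,0,0],[11,2.4,0,0,0,0],[15,3.2,0,0,0,0],[19,4.1,0,0,0,0],[23,5.0,0,0,0,0],[27,5.8,0,0,0,0],[31,6.7,0,0,0,0],[35,7.6,0,0,0,0],[39,8.4,0,0,0,0],[43,9.3,0,0,0,0],[46,9.9,0,0,0,0]]]'

```text
t: 14.2
tool_pos: [0.5289, 0.1638, 0.3264]
tool_rot: [-1.877, -2.515, 0.005]
contact_force: [0.9, 0.4, -0.8]
opening: 0.039
grip_force: 30.4
```

Request:
arm_command --plan '[[[2,0.4,0,0,0,0],[2.7,0.6,0,0,0,0],[2.7,0.6,0,0,0,0],[2.7,0.6,0,0,0,0]]]'

```text
t: 14.53
tool_pos: [0.5282, 0.1884, 0.3277]
tool_rot: [-1.88, -2.515, 0.004]
contact_force: [-0.9, 0.1, -0.9]
opening: 0.0393
grip_force: 30.4
```

```bash
python3 - <<'E'
from h import *
go((.5295,.1885),.0545,16.4)
E
```

```text
t 14.53 tcp [0.5282 0.1884 0.3277] closing yaw 16.46 tilt z [-0.003  -0.0013 -1.    ] shift cm [-0.02  0.16 11.85] turn z 0.001 open 0.0393 F [-0.9  0.1 -0.9]
```

Request:
arm_command --plan '[[[0,0.1,3,0,0,0],[0,0.1,6,0,0,0],[0,0.1,8,0,0,0],[0,0.1,9,0,0,0],[0,0.1,10,0,0,0],[0,0.1,11,0,0,0],[0,0.1,11.6,0,0,0],[0,0.1,11.8,0,0,0],[0,0.1,11.8,0,0,0],[0,0.1,11.8,0,0,0]]]'

```text
t: 15.37
tool_pos: [0.53, 0.1892, 0.2126]
tool_rot: [1.88, 2.516, 0.002]
contact_force: [0.2, -0.1, -1.6]
opening: 0.0388
grip_force: 30.4
```

```bash
python3 - <<'E'
from h import *
go((.5295,.1885),.0545,16.4)
E
```

```text
t 15.37 tcp [0.53   0.1892 0.2126] closing yaw 16.45 tilt z [ 0.0015  0.0003 -1.    ] shift cm [-0.05 -0.07  0.34] turn z 0.001 open 0.0388 F [ 0.2 -0.1 -1.6]
```

Request:
arm_command --plan '[[[0,0,0.1,0,0,0],[0,0,0.2,0,0,0],[0,0,0.3,0,0,0],[0,0,0.35,0,0,0],[0,0,0.35,0,0,0]]]'

```text
t: 15.78
tool_pos: [0.5299, 0.1892, 0.2093]
tool_rot: [1.881, 2.516, 0.001]
contact_force: [-2.4, -0.3, 5.0]
opening: 0.0392
grip_force: 30.8
```

Request:
arm_command --plan '[[[0,0,0,0,0,0],[0,0,0,0,0,0],[0,0,0,0,0,0],[0,0,0,0,0,0],[0,0,-2,0,0,0],[0,0,-5,0,0,0],[0,0,-9,0,0,0],[0,0,-13,0,0,0],[0,0,-13,0,0,0],[0,0,-13,0,0,0]]]' --gripper -1

```text
t: 16.62
tool_pos: [0.5305, 0.1893, 0.3421]
tool_rot: [1.878, 2.512, 0.009]
contact_force: [0.5, -0.1, -0.3]
opening: 0.0852
grip_force: 0.0
```

```bash
python3 - <<'E'
from h import *
c,im,w=snap("wrist","w7")
tops(w,.058,.072,(.5295,.188),.04)
go((.4555,-.0890),.18,6)
E
```

```text
px [275. 201.] 2562 circle ((0.528361976146698, 0.19046908617019653), 0.020055843517184258) rect ((0.5283347368240356, 0.19054332375526428), (0.03879561275243759, 0.039145857095718384), 15.317242622375488)
t 16.67 tcp [0.5297 0.1891 0.3393] closing yaw 16.45 tilt z [ 0.0023  0.0005 -1.    ] shift cm [-24.57 -14.99   0.43] turn z 0.182 open 0.0858 F [-0.5  0.  -1.2]
```

The pot is seated. Next, the bottle, with the gripper turned to match its sides.

Request:
arm_command --plan '[[[-3.4,-2.1,0,0,0,0.05],[-6.8,-4.2,0,0,0,0.1],[-10.2,-6.2,0,0,0,0.15],[-13.6,-8.3,0,0,0,0.18],[-17,-10.4,0,0,0,0.18],[-20.4,-12.5,0,0,0,0.18],[-23,-14,0.3,0,0,0.18],[-24.6,-15,0.4,0,0,0.18],[-24.6,-15,0.4,0,0,0.18],[-24.6,-15,0.4,0,0,0.18]]]'

```text
t: 17.5
tool_pos: [0.4546, -0.0898, 0.332]
tool_rot: [-2.1, -2.332, 0.002]
contact_force: [-0.2, -0.2, -0.0]
opening: 0.0853
grip_force: 0.0
```

```bash
python3 - <<'E'
from h import *
c,im,w=snap("wrist","w8")
tops(w,.060,.072,(.4555,-.089),.05);print("shoulder");tops(w,.048,.072,(.4555,-.089),.04)
go((.4555,-.089),.040,6)
E
```

```text
px [282. 208.] 1158 circle ((0.45446598529815674, -0.08948065340518951), 0.013069168664515018) rect ((0.4545055031776428, -0.08918575197458267), (0.025326134636998177, 0.025118526071310043), 8.89184284210205)
shoulder
px [282. 203.] 2300 circle ((0.45454323291778564, -0.08913825452327728), 0.022479822859168053) rect ((0.45452308654785156, -0.08954610675573349), (0.034023601561784744, 0.03468206524848938), 5.448515892028809)
t 17.55 tcp [ 0.4549 -0.0892  0.3324] closing yaw 6.08 tilt z [-0.0028  0.0016 -1.    ] shift cm [-0.02  0.1  13.77] turn z 0.001 open 0.0852 F [ 0.7 -0.7  0.1]
```

View pics/w8.png

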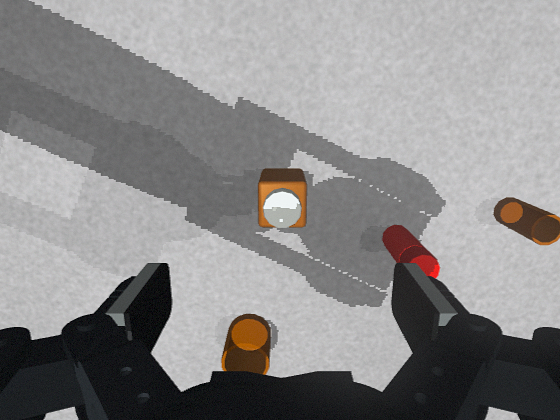

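The bottle is square between the fingers at (282,205). The red tube at (410,250) and the open pot at (247,345) are clear of the fingers' path.

Request:
arm_command --plan '[[[0,0,4,0,0,0],[0,0,8,0,0,0],[0,0,11,0,0,0],[0,0,13,0,0,0],[0,0,13.7,0,0,0],[0,0,13.7,0,0,0],[0,0,13.7,0,0,0]]]'

```text
t: 18.13
tool_pos: [0.4558, -0.0887, 0.1976]
tool_rot: [2.098, 2.338, 0.0]
contact_force: [1.2, 0.7, -0.3]
opening: 0.0858
grip_force: 0.0
```

Request:
arm_command --plan '[[[0,0,0,0,0,0],[0,0,0,0,0,0],[0,0,0,0,0,0],[0,0,0,0,0,0],[0,0,0,0,0,0],[0,0,0,0,0,0],[0,0,0,0,0,0]]]' --gripper 1 --force 30

```text
t: 18.72
tool_pos: [0.4558, -0.0896, 0.1983]
tool_rot: [2.099, 2.336, 0.001]
contact_force: [-0.5, -0.2, 5.7]
opening: 0.0336
grip_force: 31.6
```

Request:
arm_command --plan '[[[0,0,-2,0,0,0],[0,0,-5,0,0,0],[0,0,-9,0,0,0],[0,0,-12,0,0,0],[0,0,-13,0,0,0],[0,0,-13,0,0,0]]]'

```text
t: 19.22
tool_pos: [0.4561, -0.0897, 0.3304]
tool_rot: [2.095, 2.332, 0.004]
contact_force: [1.2, -0.4, -0.8]
opening: 0.0337
grip_force: 30.9
```

```bash
python3 - <<'E'
from h import *
go((.5475,.1265),.175,16.4)
E
```

```text
t 19.22 tcp [ 0.4561 -0.0897  0.3304] closing yaw 6.13 tilt z [ 0.0062 -0.0022 -1.    ] shift cm [20.52 11.39  0.08] turn z -0.179 open 0.0337 F [ 1.2 -0.4 -0.8]
```

Request:
arm_command --plan '[[[3,1.7,0,0,0,0],[6,3.3,0,0,0,-0.04],[9,5,0,0,0,-0.08],[12,6.7,0,0,0,-0.12],[15,8.3,0,0,0,-0.16],[18,10,0,0,0,-0.18],[20,11.1,0,0,0,-0.18],[20.5,11.4,0,0,0,-0.18],[20.5,11.4,0,0,0,-0.18],[20.5,11.4,0,0,0,-0.18]]]'

```text
t: 20.05
tool_pos: [0.5461, 0.1263, 0.3247]
tool_rot: [-1.879, -2.514, 0.005]
contact_force: [0.1, 0.4, -1.0]
opening: 0.0334
grip_force: 30.8
```

```bash
python3 - <<'E'
from h import *
go((.5475,.1265),.0525,16.4)
E
```

```text
t 20.05 tcp [0.5461 0.1263 0.3247] closing yaw 16.46 tilt z [-0.0041 -0.001  -1.    ] shift cm [-0.03  0.19 11.75] turn z 0.001 open 0.0334 F [ 0.1  0.4 -1. ]
```

Request:
arm_command --plan '[[[0,0.1,3,0,0,0],[0,0.1,6,0,0,0],[0,0.1,8,0,0,0],[0,0.1,9,0,0,0],[0,0.1,10,0,0,0],[0,0.1,11,0,0,0],[0,0.1,11.5,0,0,0],[0,0.1,11.7,0,0,0],[0,0.1,11.7,0,0,0],[0,0.1,11.7,0,0,0]]]'

```text
t: 20.88
tool_pos: [0.5482, 0.127, 0.2111]
tool_rot: [1.88, 2.515, 0.002]
contact_force: [-0.2, 0.2, -1.3]
opening: 0.0336
grip_force: 30.8
```

```bash
python3 - <<'E'
from h import *
go((.5475,.1265),.0516,16.4)
E
```

```text
t 20.88 tcp [0.5482 0.127  0.2111] closing yaw 16.45 tilt z [ 0.0016  0.0001 -1.    ] shift cm [-0.03 -0.08  0.48] turn z 0.001 open 0.0336 F [-0.2  0.2 -1.3]
```

Request:
arm_command --plan '[[[0,0,0.1,0,0,0],[0,0,0.2,0,0,0],[0,0,0.3,0,0,0],[0,0,0.4,0,0,0],[0,0,0.45,0,0,0],[0,0,0.45,0,0,0]]]'

```text
t: 21.38
tool_pos: [0.548, 0.127, 0.2064]
tool_rot: [1.881, 2.516, 0.0]
contact_force: [-2.5, -0.6, 4.4]
opening: 0.0335
grip_force: 31.3
```

Request:
arm_command --plan '[[[0,0,0,0,0,0],[0,0,0,0,0,0],[0,0,0,0,0,0],[0,0,0,0,0,0],[0,0,-2,0,0,0],[0,0,-5,0,0,0],[0,0,-9,0,0,0],[0,0,-13,0,0,0],[0,0,-15,0,0,0],[0,0,-15,0,0,0],[0,0,-15,0,0,0]]]' --gripper -1

```text
t: 22.3
tool_pos: [0.5481, 0.127, 0.3576]
tool_rot: [1.879, 2.514, 0.004]
contact_force: [0.3, 0.6, -0.2]
opening: 0.0854
grip_force: 0.0
```

```bash
python3 - <<'E'
from h import *
c,im,w=snap("wrist","w9");c2,im2,w2=snap("scene","s9")
tops(w,.068,.08,(.5475,.1265),.04)
for lo,hi in((.068,.08),(.058,.0695)):
  print("scene");tops(w2,lo,hi,(.53,.19),.1)
m=(w2[...,2]>.106)&(w2[...,2]<.116)&(np.hypot(w2[...,0]-.606,w2[...,1]-.211)<.04);print("tab",w2[m].mean(0))
go((.606,.211),.18,16.4)
E
```

```text
px [280. 200.] 1015 circle ((0.5485827326774597, 0.12748773396015167), 0.013070551678538322) rect ((0.5483518242835999, 0.12762747704982758), (0.02524159848690033, 0.025531373918056488), 70.02540588378906)
scene
px [361. 235.] 144 circle ((0.5494275689125061, 0.1255778819322586), 0.013499257154762745) rect ((0.5496245622634888, 0.12533029913902283), (0.02578837238252163, 0.023631494492292404), 16.768524169921875)
px [434. 244.] 128 circle ((0.5125857591629028, 0.25002849102020264), 0.012497925199568272) rect ((0.5134750008583069, 0.2494935244321823), (0.021841488778591156, 0.022436195984482765), 55.5131950378418)
scene
px [360. 242.] 166 circle ((0.5493627786636353, 0.12503986060619354), 0.022555489093065262) rect ((0.5497328639030457, 0.1251133531332016), (0.03456414118409157, 0.0336773656308651), 12.90738582611084)
px [397. 242.] 345 circle ((0.5287783145904541, 0.1872594654560089), 0.02080654539167881) rect ((0.5289468169212341, 0.1880098432302475), (0.03899821266531944, 0.039559006690979004), 63.03977966308594)
tab [0.608  0.2082 0.1092]
t 22.4 tcp [0.5472 0.1269 0.354 ] closing yaw 16.44 tilt z [-0.0027 -0.0003 -1.    ] shift cm [6.4  8.02 1.91] turn z 0.001 open 0.0854 F [-1.1  0.2  0.3]
```

View pics/s9.png

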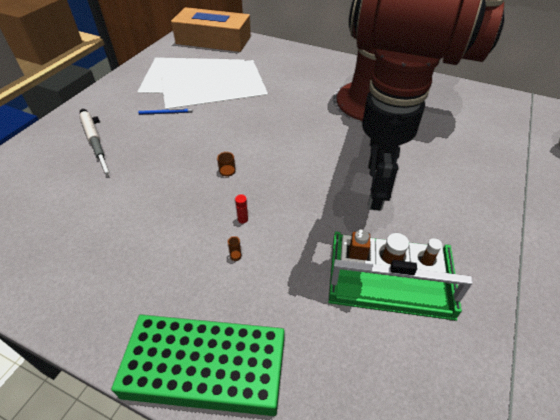

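All three stand in their pockets: bottle (361,240), pot (397,242), tube (434,250). The open pot (227,163), open tube (235,249) and red tube (241,208) are untouched. Next, grip the tab.

Request:
arm_command --plan '[[[2,2.5,0,0,0,0],[4,5,0,0,0,0],[6,7.5,0,0,0,0],[6.4,8,2,0,0,0],[6.4,8,5,0,0,0],[6.4,8,7.5,0,0,0],[6.4,8,9,0,0,0],[6.4,8,9.4,0,0,0],[6.4,8,9.4,0,0,0],[6.4,8,9.4,0,0,0]]]'

```text
t: 23.23
tool_pos: [0.6066, 0.2108, 0.2622]
tool_rot: [1.881, 2.516, 0.001]
contact_force: [-0.1, -0.6, -0.0]
opening: 0.0851
grip_force: 0.0
```

```bash
python3 - <<'E'
from h import *
go((.606,.211),.105,16.4)
E
```

```text
t 23.23 tcp [0.6066 0.2108 0.2622] closing yaw 16.43 tilt z [ 0.0005  0.0001 -1.    ] shift cm [ 0.03 -0.05  0.25] turn z 0.0 open 0.0851 F [-0.1 -0.6 -0. ]
```

Request:
arm_command --plan '[[[0,0,0.2,0,0,0],[0,0,0.2,0,0,0],[0,0,0.2,0,0,0],[0,0,0.2,0,0,0],[0,0,0.2,0,0,0],[0,0,0.2,0,0,0],[0,0,0.2,0,0,0],[0,0,0.2,0,0,0]]]' --gripper 1 --force 40

```text
t: 23.9
tool_pos: [0.6062, 0.2109, 0.2603]
tool_rot: [-1.881, -2.516, 0.002]
contact_force: [-5.0, -1.6, 5.6]
opening: 0.0132
grip_force: 41.6
```

Request:
arm_command --plan '[[[0,-0.7,0,0,0,0],[0,-1.4,0,0,0,0],[0,-2.1,0,0,0,0],[0,-2.8,0,0,0,0],[0,-3.5,0,0,0,0],[0,-4.2,0,0,0,0],[0,-4.9,0,0,0,0],[0,-5.6,0,0,0,0],[0,-6.3,0,0,0,0],[0,-7.0,0,0,0,0],[0,-7.4,0,0,0,0],[0,-7.6,0,0,0,0]]]'

```text
t: 24.9
tool_pos: [0.5329, 0.1893, 0.2602]
tool_rot: [1.881, 2.516, 0.001]
contact_force: [1.0, 1.0, 5.4]
opening: 0.0129
grip_force: 41.7
```

Request:
arm_command --plan '[[[0,-0.1,0,0,0,0],[0,-0.2,0,0,0,0],[0,-0.3,0,0,0,0],[0,-0.4,0,0,0,0],[0,-0.4,0,0,0,0]]]'

```text
t: 25.32
tool_pos: [0.5293, 0.1882, 0.2602]
tool_rot: [1.881, 2.516, 0.001]
contact_force: [0.8, 0.1, 6.1]
opening: 0.0135
grip_force: 41.8
```

Request:
arm_command --plan '[[[0,-0.1,0,0,0,0],[0,-0.2,0,0,0,0],[0,-0.3,0,0,0,0],[0,-0.3,0,0,0,0],[0,-0.3,0,0,0,0]]]'

```text
t: 25.73
tool_pos: [0.5278, 0.1878, 0.2603]
tool_rot: [1.879, 2.513, 0.01]
contact_force: [11.3, 4.4, -1.9]
opening: 0.0134
grip_force: 41.0
```

The bar is against the home stop (12 N). Release, rise and verify.

Request:
arm_command --plan '[[[0,0.1,0,0,0,0],[0,0.1,0,0,0,0],[0,0.1,0,0,0,0],[0,0.1,0,0,0,0],[0,0.1,-1,0,0,0],[0,0.1,-4,0,0,0],[0,0.1,-7,0,0,0],[0,0.1,-10,0,0,0],[0,0.1,-12,0,0,0],[0,0.1,-12,0,0,0]]]' --gripper -1

```text
t: 26.57
tool_pos: [0.5287, 0.188, 0.3868]
tool_rot: [1.877, 2.511, 0.012]
contact_force: [0.9, -0.2, 1.1]
opening: 0.0854
grip_force: 0.0
```

```bash
python3 - <<'E'
from h import *
c,im,w=snap("wrist","w10");c2,im2,w2=snap("scene","s10");snap("side","sd10")
tops(w,.106,.114,(.53,.188),.04)
go((.53,.188),.3)
cv2.imwrite("pics/f.png",np.hstack([im[0:400,180:440],im2[140:340,150:480].repeat(2,0).repeat(2,1)[:, 140:660]]))
E
```

```text
px [278. 203.] 1136 circle ((0.529994010925293, 0.18855561316013336), 0.020583156496286392) rect ((0.5297331213951111, 0.18851304054260254), (0.013889117166399956, 0.04008282348513603), 15.930342674255371)
t 26.72 tcp [0.5273 0.1877 0.3791] closing yaw 16.44 tilt z [-0.001  -0.0002 -1.    ] shift cm [-0.04  0.26 -7.56] turn z -0.0 open 0.0853 F [-0.4  0.3 -0.5]
```

View pics/f.png

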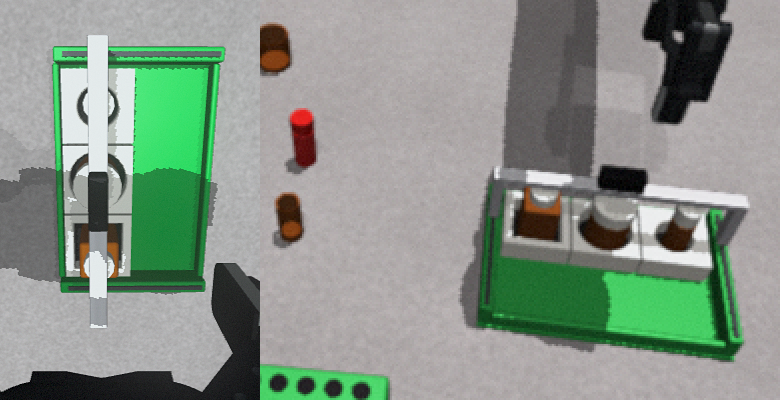

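The bar lies over the middle of the row: tab at (0.530, 0.1885), 80 mm from its back stop. All three containers are upright in their pockets under it, the open ones and the red tube still stand, and the gripper is clear.

```bash
python3 -c "
from station import finish_job
print(finish_job())"
```

```text
the job is handed in; nothing more can be done
None
```

The job is handed in: the pot, tube and bottle stand upright in their matching pockets, the bar is against its home stop over them, and the two open containers and the red tube were left where they stood; it took about 27 s of the 106 s allowed.

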